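# Change baskets on the balance and hold the next one over the pan

### The arm

A 6-joint arm with a two-finger parallel gripper is mounted at the origin on a cart in front of the work surface, level with it; the furniture and walls round the work are solid. World frame = base frame: x ahead of the robot, y to its left, z up, the work surface at z = 0. Lengths are in m, angles in rad, forces in N, time in s.
With the tool pointing down it reaches from about 0.35 to 0.975 m from the base axis. Payload 4.9 kg.
Tool frame: the origin (TCP) lies on the centre line of the jaws, within the pads' length; the fingertips stand 25 mm ahead of it and the grasp point (between the pads) lies 6 mm ahead of it; z points along the fingers, y is the line along which they close (so a half turn about z gives the same grasp; the last joint's range is limited). The gripper opens to 85 mm and grips with 20 to 120 N. Pads are 22 mm wide; open, the fingers measure 114 mm over their backs; the gripper's body (76 mm by 85 mm) begins 54 mm behind the grasp point. The pads swing forward as they close: fully open they stand 13 mm farther back than shut.
Start: joints at [1.159, 0.053, 1.613, -0, 1.476, -0.119], TCP at [0.18, 0.598, 0.256] pointing down, gripper open.
Joint ranges: [-3.01, 3.01], [-1.01, 2.22], [0.06, 2.58], [-1.02, 4.17], [0.09, 2.62], [-3.14, 3.14]. Speed limits (rad/s): [2.57, 2.57, 3.14, 3.14, 3.14, 3.14].

### API

Orientations are given as a unit quaternion [w, x, y, z].
In Python, from plant import state, grab_frame, get_calibration, job gives the robot as it stands. The module is installed in compiled form; this text tells all that it offers.
- The arm moves only by the tool move_arm, never from a script. Its argument "targets" is a list that holds one entry, the list of rows, each a list of 5 numbers: the opening in per cent of the stroke, from 0 (shut) to 100 (fully open), then the shift along the tool's x, y, z as a fraction of full scale, then the turn about the tool's z as a fraction of full scale. A call has 1 to 5 rows; each row shifts and turns the commanded pose from where the row before left it, along the tool's axes as they then stand; what a row does not reach is not made up. Full scale, the value 1, is 0.6 m for a shift and 6 degrees for a turn. A row lasts 1/12 s, in which the tool goes at most 41.7 mm and 7.16 degrees, less where a joint would pass 70% of its speed; a pose out of reach is approached as far as the arm can. A call with a number of a shift or a turn outside -1 to 1 is refused whole. A call with a gripper value outside its range is refused whole. The fingers move at their own pace and stop on an object; the grip force is fixed at half the most. Time passes only in rows, so rows that do not move let the fingers close. It gives the time, the measured TCP pose, the force, the opening and the grip force at its end, in the units of the state.
- state(): the state, without advancing time (a new reading comes with each control period).
- grab_frame(name): name is "scene" or "top" or "wrist"; returns the picture (420x560x3 uint8, red, green, blue); there is no depth.
- get_calibration(name): a dict with "vertical_fov" (degrees; the focal length in pixels is half the picture's height over the tangent of half this angle, whatever the lens; pixels are square), "cx", "cy" (the principal point, pixels), "R" (3x3) and "t" (3): a world point X has camera coordinates R X + t. Camera axes: x right, y down, z forward; pixel columns grow to the right and rows downward; lengths in m; the calibration is good to about 2 mm. A picture is of the moment at which its call begins: read the wrist's pose just before it. get_calibration takes no time and is no camera call; for the wrist camera it gives the pose at the moment of the call.
- job.job_done(): hands the job in; it is judged then, once.
The state is a dict: "time": time; "joint_pos": joint angles; "joint_vel": joint speeds; "joint_efforts": joint torques, N m; "tool_pos": TCP position; "tool_rot": TCP orientation; "contact_force": force on the tool from outside, world axes, zero at the start; "ft_torque": the same for the moment, N m; "gripper_width": opening from 0.0 (shut) to 1.0 (fully open); "grasp_force": force on a finger pad.
Only numpy, scipy, OpenCV 4.12 (cv2) and the standard library are available. Lean on these libraries where they do the work, as an engineer would, in place of code of your own. Each camera call takes 0.05 s, during which the arm holds its last target. There are 200 camera calls.

### The job

The blue-handled basket on the balance has been weighed: lift it out of the draught shield and hang it by its handle on the hook of the draining stand, its fitting still inside. Then carry the yellow-handled basket with its fitting over the glassware and down inside the shield, and finish while still holding it there, level, square with the pan and centred over it, about a centimetre above the pan, without its ever touching pan or shield, so that the empty balance can be zeroed before the load goes on. Leave the bottle, the beaker and the vial where they stand.

Things in the scene. Friction and masses are not known exactly. Their poses are not given: they have to be found in the camera images.
- balance: white laboratory balance, fixed, 144 mm wide (y), from 120 mm in front (-x, display side) to 74 mm behind the pan centre, 48 mm high. On top a clear draught shield, open above: inside 112 mm (x) by 84 mm (y), steel rim 116 mm above the cart. Origin on the cart under the pan centre; x from the display to the back, y left, z up
- pan_rest (a point): centre of the top face of the unloaded pan, 66 mm above the cart (the rim of the shield is 50 mm higher); axes as the balance. The pan is a flat steel plate 100 mm (x) by 72 mm (y), on a vertical spring
- pan (a joint): how far the pan is pressed down, in m: 0 when empty, about 0.001 under a basket (stiffness 1500 N/m with a preload of about 0.5 N), at most 0.004
- stand: fixed draining stand: grey base 74 mm (x) by 130 mm (y -87 to +43), 10 mm high; a 7 mm rod rises at y -74, bends over at 150 mm and runs along +y as a hook. Origin on the cart under the hook's seat; open upturned tip at +y, 34 mm past the seat; z up. Thread a handle over the tip moving towards -y, then lower it on to the seat; nothing is higher than the tip
- hook_seat (a point): the seat of the hook, the low place on the top of its rod, 150 mm above the cart, where the handle's top comes to hang; axes as the stand. The tip's top is 13 mm higher than the seat; behind the seat the rod rises 4 mm towards the post
- weighed_basket: loose steel wire basket, blue handle, about 0.1 kg, on the pan, long side along the balance's x. 84 mm (x) by 52 (y) by 34 outside. Stiff handle: two upright sleeves 14 mm wide (x), 58 mm over their outer faces (y), 44 to 88 mm up, on straps that lean in above 90 to a flat bar topping at 106. Pinch both sleeves across y; 20 to 30 N is ample. Origin: centre of underside, z up
- weighed_basket_loop (a point): underside of the middle of the blue handle's top bar, 103.5 mm above the basket's underside; the hook goes through below it along the basket's x (either way round)
- next_basket: steel wire basket with a yellow handle, loose, standing on the cart; same shape, size and axes as the weighed basket. Origin at the centre of the underside
- weighed_union: steel tube union, 18 x 39 x 20 mm, 0.05 kg, lying loose in the blue-handled basket. Origin at the centre of its underside as built
- next_union: the same kind of steel tube union, lying loose in the yellow-handled basket
- bottle: clear screw-cap bottle with blue cap, 56 mm across, 106 mm high, between the yellow-handled basket and the balance; origin at the centre of the underside
- beaker: clear 100 ml beaker, 51 mm across, 66 mm high, beside the bottle (the two may change places); origin at the centre of the underside
- vial: small capped vial, 19 mm across, 52 mm high, behind the bottle and beaker; origin at the centre of the underside
Things that resemble listed ones, but are neither listed nor needed, are in the scene too. What is shaped like the vial but purple or red is not meant.

How it is judged:
By the outcome, as a careful person would: the job done as asked, in the order asked, and still so for the second after the job is handed in, while the arm keeps its last pose, push and grip.
It also fails if it takes over 59 s, if anything falls off the work surface, if the arm or the gripper's body presses on something with over 40 N, if the wrist force passes 120 N, or if a joint passes its speed limit or range.

## Working session

There is one attempt and no reset: what is moved stays moved. The work goes in short steps, Python scripts to look and compute and a tool call to move; the robot and the scene stay as the last step left them, time stands still between calls to the robot, and variables do not carry over. Pictures are saved under pics/ and viewed, at most 10 in all, crops included, and the job is handed in when it is done.

Besides the shell and the picture viewer there is one more tool, called by a JSON object that holds its "api" and its "payload", one argument or row to a line. move_arm: Moves the arm, as the interface text tells. Shift numbers are shares of 0.6 m and turn numbers shares of 6 degrees, none past 1 either way. Its arguments: {"type":"object","properties":{"targets":{"type":"array"}},"required":["targets"]}

```bash
mkdir -p pics; python3 - <<'E'
from plant import *
import cv2,numpy as np
for n in("scene","top"):
    f=grab_frame(n);cv2.imwrite(f"pics/{n}0.png",f[:,:,::-1]);c=get_calibration(n)
    print(n,c)
s=state();print(s['time'],s['tool_pos'],s['tool_rot'])
E
```

```text
scene {'vertical_fov': 51.54986815749085, 'cx': 285.32101418492215, 'cy': 212.67360089591074, 'R': array([[ 0.65244813, -0.75779846, -0.00727523],
       [-0.35820057, -0.29991458, -0.88416265],
       [ 0.66783514,  0.57947626, -0.46712255]]), 't': array([-0.30810325,  0.25945972,  0.60116449])}
top {'vertical_fov': 48.61255285622734, 'cx': 281.719421691397, 'cy': 213.86978572295885, 'R': array([[-0.02855935, -0.9991973 , -0.02809132],
       [-0.99879298,  0.02964874, -0.0391603 ],
       [ 0.03996173,  0.02693903, -0.998838  ]]), 't': array([-0.0056672 ,  0.46146469,  0.95889722])}
0.1 [0.18017725 0.5979271  0.25516261] [-2.66127982e-04  1.45884027e-01  9.89301260e-01 -8.92701543e-04]
```

View pics/scene0.png

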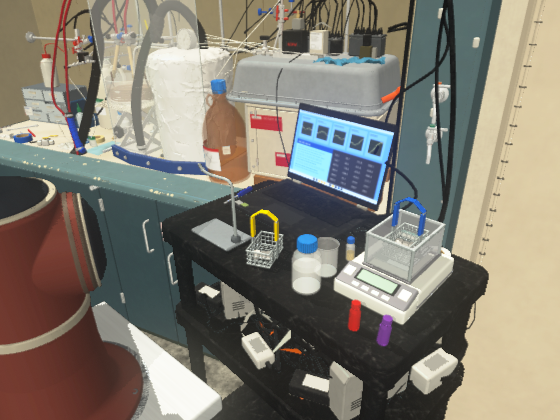

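View pics/top0.png

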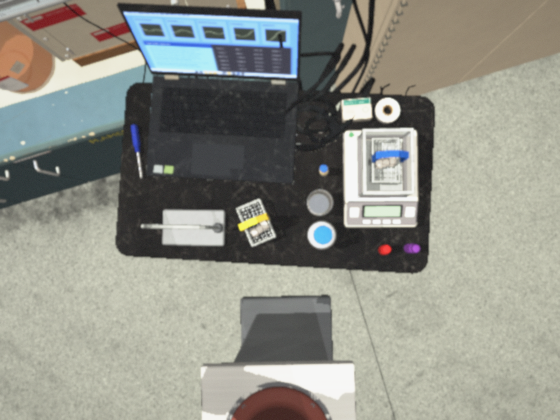

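The top view shows the blue handle at (389,155) on the balance and the yellow handle at (253,222). The stand's rod runs from (143,227) to (222,228). The bottle is at (321,235), the beaker at (319,203) and the vial at (323,170).

Possible mix-ups:
- **For the blue handle:** the bottle's blue cap (321,235), the vial's cap (323,170) and the pen (137,140). None of these is a bar on the balance.
- **For the vial:** the red one at (385,249) and the purple one at (412,248).

Next I'll measure and check the choice in one close crop.

```bash
cat > h.py <<'E'
from plant import *
import cv2,numpy as np
def ray(c,px,h=420):
    f=h/2/np.tan(np.radians(c['vertical_fov']/2)); px=np.atleast_2d(px).astype(float)
    d=np.c_[(px-[c['cx'],c['cy']])/f,np.ones(len(px))]@c['R']
    return -c['R'].T@c['t'],d
def onz(c,px,z):
    o,d=ray(c,px); return o+d*((z-o[2])/d[:,2])[:,None]
def two(c1,p1,c2,p2):
    o1,d1=ray(c1,p1);o2,d2=ray(c2,p2);d1=d1[0];d2=d2[0]
    s=np.linalg.lstsq(np.c_[d1,-d2],o2-o1,rcond=None)[0]
    return (o1+s[0]*d1+o2+s[1]*d2)/2, np.linalg.norm(o1+s[0]*d1-o2-s[1]*d2)
def proj(c,X,h=420):
    f=h/2/np.tan(np.radians(c['vertical_fov']/2)); q=np.atleast_2d(X)@c['R'].T+c['t']
    return q[:,:2]/q[:,2:]*f+[c['cx'],c['cy']]
def blob(f,kind,box):
    x0,y0,x1,y1=box; hsv=cv2.cvtColor(f,cv2.COLOR_RGB2HSV)
    lo,hi={'blue':((100,130,60),(125,255,255)),'yellow':((20,140,100),(34,255,255))}[kind]
    m=cv2.inRange(hsv,lo,hi); k=np.zeros_like(m);k[y0:y1,x0:x1]=255
    cs,_=cv2.findContours(m&k,cv2.RETR_EXTERNAL,cv2.CHAIN_APPROX_NONE)
    return max(cs,key=cv2.contourArea)[:,0].astype(float)
E
python3 - <<'E'
from h import *
c=get_calibration('top');f=cv2.imread('pics/top0.png')[:,:,::-1].copy()
for n,k,b,z in(('blue','blue',(350,120,420,200),.170),('yel','yellow',(225,190,285,255),.104),('cap','blue',(300,215,340,255),.106)):
    p=onz(c,blob(f,k,b),z)[:,:2].astype(np.float32)*1000
    print(n,cv2.minAreaRect(p))
print('base corners',onz(c,[(163,210),(224,210),(224,245),(163,245)],.01)[:,:2])
print('tip/seat',onz(c,[(143,227)],.163)[:,:2])
print('rim',onz(c,[(361,129),(416,128),(415,197),(361,197)],.116)[:,:2])
g=f[95:275,110:440]; cv2.imwrite('pics/c1.png',cv2.resize(g[:,:,::-1],None,fx=2.4,fy=2.4,interpolation=cv2.INTER_CUBIC))
E
```

```text
blue ((550.1737060546875, -213.7818603515625), (17.041378021240234, 59.123233795166016), 0.18214169144630432)
yel ((444.049072265625, 33.08939743041992), (15.029574394226074, 60.400917053222656), 20.10666275024414)
cap ((416.4902038574219, -96.6623764038086), (27.922311782836914, 31.67645835876465), 88.20243072509766)
base corners [[0.47655579 0.2293519 ]
 [0.47271895 0.1011111 ]
 [0.39981809 0.10283862]
 [0.40337334 0.23070562]]
tip/seat [[0.43904595 0.22191998]]
rim [[ 0.60998636 -0.17358997]
 [ 0.6083209  -0.27486829]
 [ 0.48057943 -0.26795516]
 [ 0.48361392 -0.16913665]]
```

View pics/c1.png

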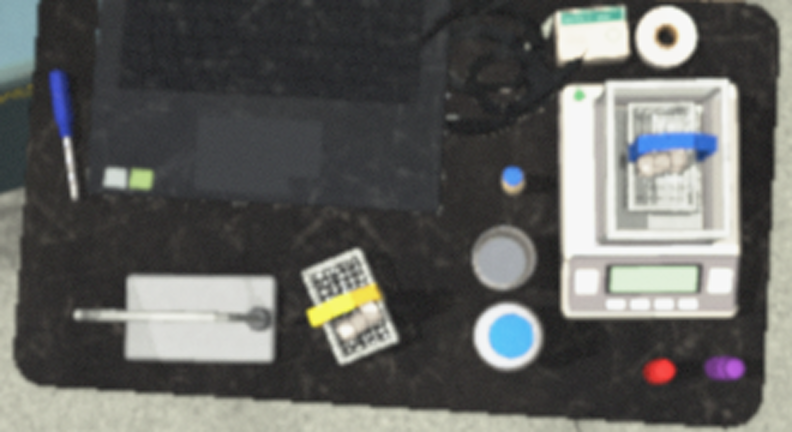

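The crop confirms the choice: the blue bar lies over the shield on the balance, and the yellow basket stands about 20° askew beside the stand. I'll turn square and move over to the balance.

{"api": "move_arm", "payload": {
  "targets": [
    [[100,0,0,0,-1],[100,0,0,0,-1],[100,0,0,0,-0.8],[100,-0.025,-0.054,0,0],[100,-0.025,-0.054,0,0]]
  ]
}}

```text
time: 0.52
tool_pos: [0.21, 0.5332, 0.2551]
tool_rot: [-0.0, -0.002, 1.0, -0.001]
contact_force: [0.8, -1.0, 0.5]
gripper_width: 1.0
grasp_force: 0.0
```

{"api": "move_arm", "payload": {
  "targets": [
    [[100,-0.025,-0.054,0,0],[100,-0.025,-0.054,0,0],[100,-0.025,-0.054,0,0],[100,-0.025,-0.054,0,0],[100,-0.025,-0.054,0,0]]
  ]
}}

```text
time: 0.93
tool_pos: [0.2856, 0.3699, 0.2557]
tool_rot: [-0.0, -0.001, 1.0, -0.0]
contact_force: [1.1, 0.6, -0.2]
gripper_width: 0.999
grasp_force: 0.0
```

{"api": "move_arm", "payload": {
  "targets": [
    [[100,-0.025,-0.054,0,0],[100,-0.025,-0.054,0,0],[100,-0.025,-0.054,0,0],[100,-0.025,-0.054,0,0],[100,-0.025,-0.054,0,0]]
  ]
}}

```text
time: 1.35
tool_pos: [0.3606, 0.208, 0.2559]
tool_rot: [-0.0, -0.0, 1.0, -0.0]
contact_force: [0.3, 0.4, 0.1]
gripper_width: 0.997
grasp_force: 0.0
```

{"api": "move_arm", "payload": {
  "targets": [
    [[100,-0.025,-0.054,0,0],[100,-0.025,-0.054,0,0],[100,-0.025,-0.054,0,0],[100,-0.025,-0.054,0,0],[100,-0.025,-0.054,0,0]]
  ]
}}

```text
time: 1.77
tool_pos: [0.4357, 0.0459, 0.256]
tool_rot: [-0.0, -0.0, 1.0, 0.0]
contact_force: [-0.2, 0.1, -0.2]
gripper_width: 0.999
grasp_force: 0.0
```

```bash
python3 - <<'E'
from h import *
s=state();c=get_calibration('wrist');f=grab_frame('wrist');cv2.imwrite('pics/w1.png',f[:,:,::-1])
import pickle;pickle.dump(c,open('w1.pkl','wb'))
print(s['time'],s['tool_pos'],s['tool_rot'],s['joint_pos'],c)
E
```

```text
1.7667 [0.43573308 0.0459238  0.25597101] [-3.34479715e-05 -6.69645864e-05  9.99999994e-01  7.69079170e-05] [-6.52510901e-02 -4.21404602e-01  2.02661035e+00  1.49209351e-04
  1.53646370e+00 -1.63618647e+00] {'vertical_fov': 60.711057495035966, 'cx': 285.5799992681248, 'cy': 213.69283666547744, 'R': array([[-8.74289392e-04,  9.99999616e-01,  6.71254220e-05],
       [ 9.58931243e-01,  8.19344445e-04,  2.83637445e-01],
       [ 2.83637281e-01,  3.12349874e-04, -9.58931590e-01]]), 't': array([-0.04588155, -0.45485182,  0.25491167])}
```

View pics/w1.png

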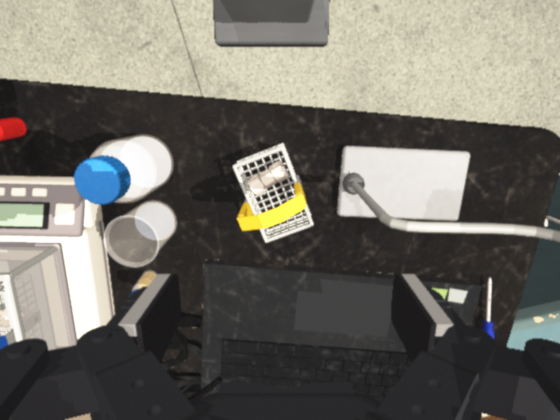

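The wrist view shows the yellow basket at (275,195), the post's foot at (352,183), and the hook rod from (395,222) out to the right edge. I'll measure the stand and yellow basket from here and carry on to the balance.

```bash
python3 - <<'E'
from h import *
import pickle
c=pickle.load(open('w1.pkl','rb'));ct=get_calibration('top');f=cv2.imread('pics/w1.png')[:,:,::-1].copy();ft=cv2.imread('pics/top0.png')[:,:,::-1].copy()
for g,cc,box in((f,c,(330,130,490,235)),(ft,ct,(150,195,240,255))):
    hsv=cv2.cvtColor(g,cv2.COLOR_RGB2HSV); m=cv2.inRange(hsv,(0,0,120),(180,40,255)); k=0*m;k[box[1]:box[3],box[0]:box[2]]=255
    m=cv2.morphologyEx(m&k,cv2.MORPH_OPEN,np.ones((17,17)))
    cs,_=cv2.findContours(m,3,1); q=max(cs,key=cv2.contourArea)[:,0]
    print('base',cv2.minAreaRect((onz(cc,q,.01)[:,:2]*1000).astype(np.float32)))
q=blob(f,'yellow',(220,170,320,240));b=onz(c,q,.104)[:,:2]*1000
print('yel',cv2.minAreaRect(b.astype(np.float32)))
# basket underside-level footprint corners of top rim (z=.034) in both views
print('rod wrist z=.147',onz(c,[(395,222),(470,228),(550,234)],.147)[:,:2],'top',onz(ct,[(143,227),(175,227.5),(205,228)],.147)[:,:2])
E
```

```text
base ((441.81591796875, 166.31605529785156), (129.1734619140625, 78.50309753417969), 87.40645599365234)
base ((438.29931640625, 172.36471557617188), (116.2115249633789, 73.07036590576172), 88.28631591796875)
yel ((440.2188720703125, 35.02739334106445), (25.437728881835938, 57.51005554199219), 20.754995346069336)
rod wrist z=.147 [[0.43649506 0.11881643]
 [0.44065111 0.16917153]
 [0.44484628 0.22338457]] top [[0.43937314 0.22717846]
 [0.43680417 0.16930564]
 [0.43434911 0.11525973]]
```

{"api": "move_arm", "payload": {
  "targets": [
    [[100,-0.025,-0.054,0,0],[100,-0.025,-0.054,0,0],[100,-0.02,-0.054,0,0],[100,-0.02,-0.054,0,0],[100,-0.02,-0.054,0,0]]
  ]
}}

```text
time: 2.23
tool_pos: [0.5018, -0.1157, 0.2558]
tool_rot: [-0.0, -0.0, 1.0, 0.0]
contact_force: [-0.3, 0.8, -0.1]
gripper_width: 1.003
grasp_force: 0.0
```

```bash
python3 - <<'E'
from h import *
s=state();c=get_calibration('wrist');f=grab_frame('wrist');cv2.imwrite('pics/w2.png',f[:,:,::-1])
import pickle;pickle.dump(c,open('w2.pkl','wb'))
print(s['time'],s['tool_pos'],s['tool_rot'])
E
```

```text
2.2333 [ 0.5017587  -0.11567919  0.25575265] [-3.37851138e-04 -6.41763170e-05  9.99999916e-01  2.24486957e-04]
```

View pics/w2.png

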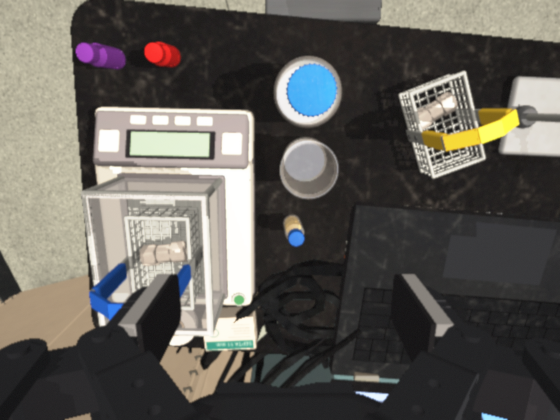

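This view shows the shield's rim at (90–222, 180–340) with the blue bar at (95–190, 265–310). The bottle (310,90), beaker (310,167) and vial (293,230) are clear of the arm. I'll go right over the blue handle and measure again.

{"api": "move_arm", "payload": {
  "targets": [
    [[100,-0.019,-0.042,0,0],[100,-0.019,-0.042,0,0],[100,-0.019,-0.042,0,0],[100,-0.019,-0.042,0,0],[100,0,0,0,0]]
  ]
}}

```text
time: 2.7
tool_pos: [0.5481, -0.2183, 0.2554]
tool_rot: [-0.0, 0.001, 1.0, -0.001]
contact_force: [-0.2, 0.0, -0.6]
gripper_width: 0.999
grasp_force: 0.0
```

```bash
python3 - <<'E'
from h import *
s=state();c=get_calibration('wrist');f=grab_frame('wrist');cv2.imwrite('pics/w3.png',f[:,:,::-1])
import pickle;pickle.dump(c,open('w3.pkl','wb'))
print(s['time'],s['tool_pos'],s['tool_rot'])
q=blob(f,'blue',(190,230,380,420)); print(q.min(0),q.max(0))
for z in (.171,.160):
  p=onz(c,q,z)[:,:2]*1000; print(z,cv2.minAreaRect(p.astype(np.float32)),p.min(0),p.max(0))
ct=get_calibration('top');print('ctop',-ct['R'].T@ct['t'],'cw',-c['R'].T@c['t'])
E
```

```text
2.7 [ 0.5480784  -0.21834426  0.25542217] [-3.56916581e-04  1.41401432e-03  9.99998795e-01 -5.32537487e-04]
[239. 230.] [326. 253.]
0.171 ((553.327392578125, -219.94703674316406), (52.36905288696289, 14.750372886657715), 89.90266418457031) [ 545.90821002 -246.13303694] [ 560.71600606 -193.76514695]
0.16 ((557.5257568359375, -220.06849670410156), (55.221641540527344, 15.553888320922852), 89.90266418457031) [ 549.70248133 -247.68086231] [ 565.31687212 -192.46044346]
ctop [ 0.42242665 -0.04517625  0.97569488] cw [ 0.47625143 -0.21771743  0.37294249]
```

View pics/w3.png

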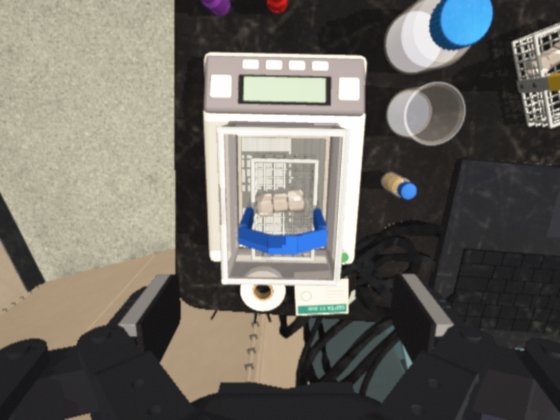

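The view shows the blue bar at (245–325, 232–252), midway between the fingers, and the rim spans roughly (219–352, 127–283). I'll shift 4 mm in x, go down over the sleeves and close.

```bash
python3 - <<'E'
from h import *
import pickle
c=pickle.load(open('w3.pkl','rb'));ct=get_calibration('top')
a=onz(c,[(221,129),(350,128),(339,281),(224,281)],.116);b=onz(ct,[(361,129.5),(416,128),(414.5,196.5),(361,196.5)],.116)
for q in(a,b): print(np.round(q[:,:2]*1000,1).tolist(),np.round(q[:,:2].mean(0)*1000,1))
for q in (onz(c,[(206,55),(366,56)],.045),): print(q[:,:2])
E
```

```text
[[490.3, -263.1], [489.8, -173.1], [607.6, -176.0], [607.5, -267.0]] [ 548.8 -219.8]
[[609.1, -173.6], [608.3, -274.9], [481.5, -267.1], [484.5, -169.2]] [ 545.9 -221.2]
[[ 0.4333151  -0.28512365]
 [ 0.43439327 -0.15012935]]
```

{"api": "move_arm", "payload": {
  "targets": [
    [[100,-0.007,-0.001,0.03,0],[100,0,0,0.04,0],[100,0,0,0.04,0],[100,0,0,0.04,0],[100,0,0,0.024,0]]
  ]
}}

```text
time: 3.17
tool_pos: [0.5498, -0.2136, 0.1486]
tool_rot: [-0.002, -0.001, 1.0, 0.001]
contact_force: [-0.6, 0.5, -0.9]
gripper_width: 1.0
grasp_force: 0.0
```

{"api": "move_arm", "payload": {
  "targets": [
    [[100,0,0,0.01,0],[60,0,0,0,0],[50,0,0,0,0],[50,0,0,0,0],[50,0,0,0,0]]
  ]
}}

```text
time: 3.58
tool_pos: [0.5525, -0.2163, 0.1482]
tool_rot: [0.001, -0.0, 1.0, -0.001]
contact_force: [-0.8, -1.0, 1.0]
gripper_width: 0.667
grasp_force: 63.3
```

{"api": "move_arm", "payload": {
  "targets": [
    [[50,0,0,0,0],[50,0,0,0,0],[50,0,0,0,0],[50,0,0,0,0]]
  ]
}}

```text
time: 3.92
tool_pos: [0.5523, -0.2163, 0.147]
tool_rot: [0.001, -0.0, 1.0, -0.001]
contact_force: [0.4, -1.9, 3.4]
gripper_width: 0.667
grasp_force: 63.6
```

Gripped at 0.667, which matches the 58 mm sleeves. Now I'll lift straight up.

{"api": "move_arm", "payload": {
  "targets": [
    [[50,0,0,-0.008,0],[50,0,0,-0.015,0],[50,0,0,-0.022,0],[50,0,0,-0.025,0],[50,0,0,-0.025,0]]
  ]
}}

```text
time: 4.33
tool_pos: [0.5511, -0.2151, 0.2036]
tool_rot: [-0.001, -0.0, 1.0, 0.001]
contact_force: [0.5, 0.2, -1.4]
gripper_width: 0.67
grasp_force: 63.6
```

{"api": "move_arm", "payload": {
  "targets": [
    [[50,0,0,-0.02,0],[50,0,0,-0.013,0],[50,0,0,-0.007,0],[50,0,0,0,0]]
  ]
}}

```text
time: 4.67
tool_pos: [0.5519, -0.2158, 0.2281]
tool_rot: [0.001, -0.0, 1.0, -0.0]
contact_force: [0.2, 0.2, -1.9]
gripper_width: 0.667
grasp_force: 63.7
```

```bash
python3 - <<'E'
from h import *
s=state();c=get_calibration('wrist');f=grab_frame('wrist');g=grab_frame('scene')
import pickle;pickle.dump(c,open('w4.pkl','wb'))
cv2.imwrite('pics/w4.png',np.vstack([f[:330],g[130:350]])[:,:,::-1])
print(s['time'],s['tool_pos'],s['contact_force'])
E
```

```text
4.6667 [ 0.55189804 -0.2157581   0.22814356] [ 0.20740426  0.24717633 -1.88921645]
```

View pics/w4.png

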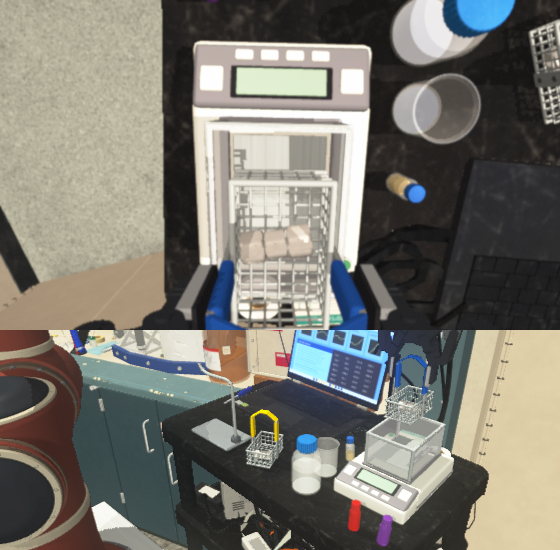

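The basket is out level with its fitting inside, the pan is empty, and nothing else moved. Now I'll turn to the stand's direction while rising, then cross over to outside the hook tip.

{"api": "move_arm", "payload": {
  "targets": [
    [[50,0,0,-0.006,0.3],[50,0,0,-0.012,0.6],[50,0,0,-0.02,0.8],[50,0,0,-0.02,0.8],[50,0,0,-0.012,0.8]]
  ]
}}

```text
time: 5.18
tool_pos: [0.5514, -0.2156, 0.2688]
tool_rot: [-0.0, 0.174, 0.985, 0.0]
contact_force: [0.4, -0.6, -0.7]
gripper_width: 0.668
grasp_force: 63.7
```

{"api": "move_arm", "payload": {
  "targets": [
    [[50,0,0,-0.005,0.8],[50,0,0,0,0.8],[50,0,0,0,0.8],[50,0,0,0,0.8],[50,0,0,0,0.8]]
  ]
}}

```text
time: 5.6
tool_pos: [0.551, -0.2154, 0.2703]
tool_rot: [-0.001, 0.375, 0.927, 0.0]
contact_force: [-0.2, 0.6, -2.1]
gripper_width: 0.671
grasp_force: 63.7
```

{"api": "move_arm", "payload": {
  "targets": [
    [[50,0,0,0,0.8],[50,0,0,0,0.8],[50,0,0,0,0.8],[50,0,0,0,0.8],[50,0,0,0,0.8]]
  ]
}}

```text
time: 6.02
tool_pos: [0.551, -0.2154, 0.2702]
tool_rot: [-0.001, 0.559, 0.829, -0.0]
contact_force: [0.1, -0.3, -1.7]
gripper_width: 0.667
grasp_force: 63.7
```

{"api": "move_arm", "payload": {
  "targets": [
    [[50,0,0,0,0.8],[50,0,0,0,0.8],[50,0,0,0,0.8],[50,0,0,0,0.8],[50,0,0,0,0.8]]
  ]
}}

```text
time: 6.43
tool_pos: [0.551, -0.2154, 0.2703]
tool_rot: [-0.001, 0.719, 0.695, -0.0]
contact_force: [0.0, 0.5, -0.6]
gripper_width: 0.667
grasp_force: 63.7
```

{"api": "move_arm", "payload": {
  "targets": [
    [[50,0,0,0,0.4],[50,0,0,0,0.1],[50,0,0,0,0]]
  ]
}}

```text
time: 6.68
tool_pos: [0.5512, -0.2154, 0.2707]
tool_rot: [-0.001, 0.736, 0.677, -0.0]
contact_force: [-0.4, 0.8, -1.3]
gripper_width: 0.668
grasp_force: 63.7
```

{"api": "move_arm", "payload": {
  "targets": [
    [[50,0,0,0,-0.47],[50,0.02,-0.005,0,0],[50,0.04,-0.01,0,0],[50,0.04,-0.01,0,0],[50,0.04,-0.01,0,0]]
  ]
}}

```text
time: 7.1
tool_pos: [0.5327, -0.1294, 0.2714]
tool_rot: [-0.001, 0.719, 0.695, 0.0]
contact_force: [-0.3, -0.3, -2.1]
gripper_width: 0.666
grasp_force: 63.8
```

{"api": "move_arm", "payload": {
  "targets": [
    [[50,0.04,-0.01,0,0],[50,0.04,-0.01,0,0],[50,0.04,-0.01,0,0],[50,0.04,-0.01,0,0],[50,0.04,-0.01,0,0]]
  ]
}}

```text
time: 7.52
tool_pos: [0.5066, -0.0082, 0.2716]
tool_rot: [-0.0, 0.719, 0.695, 0.0]
contact_force: [0.6, -0.5, -1.5]
gripper_width: 0.672
grasp_force: 63.8
```

{"api": "move_arm", "payload": {
  "targets": [
    [[50,0.04,-0.01,0,0],[50,0.04,-0.01,0,0],[50,0.04,-0.01,0,0],[50,0.04,-0.01,0,0],[50,0.04,-0.01,0,0]]
  ]
}}

```text
time: 7.93
tool_pos: [0.4805, 0.1126, 0.2717]
tool_rot: [-0.0, 0.719, 0.695, 0.0]
contact_force: [1.2, -0.1, -2.5]
gripper_width: 0.669
grasp_force: 63.8
```

{"api": "move_arm", "payload": {
  "targets": [
    [[50,0.04,-0.01,0,0],[50,0.04,-0.01,0,0],[50,0.04,-0.01,0,0],[50,0.04,-0.01,0,0],[50,0.04,-0.01,0,0]]
  ]
}}

```text
time: 8.35
tool_pos: [0.4545, 0.2335, 0.2717]
tool_rot: [-0.0, 0.719, 0.695, -0.0]
contact_force: [0.7, -0.3, -2.0]
gripper_width: 0.668
grasp_force: 63.8
```

{"api": "move_arm", "payload": {
  "targets": [
    [[50,0.04,-0.01,0,0],[50,0.03,-0.008,0,0],[50,0.015,-0.004,0,0],[50,0,0,0,0],[50,0,0,0,0]]
  ]
}}

```text
time: 8.77
tool_pos: [0.4439, 0.2832, 0.2717]
tool_rot: [0.0, 0.719, 0.695, -0.0]
contact_force: [0.1, -0.2, -1.0]
gripper_width: 0.671
grasp_force: 63.9
```

```bash
python3 - <<'E'
from h import *
import pickle
s=state();c=get_calibration('wrist');f=grab_frame('wrist');t=grab_frame('top');pickle.dump(c,open('w5.pkl','wb'))
cv2.imwrite('pics/w5w.png',f[:,:,::-1]);cv2.imwrite('pics/w5t.png',t[:,:,::-1])
g=cv2.resize(t[95:275,100:440],(560,296),interpolation=cv2.INTER_CUBIC)
cv2.imwrite('pics/w5.png',np.vstack([f[:300],g])[:,:,::-1])
print(s['time'],s['tool_pos'],s['tool_rot'],s['contact_force'],c['R'],-c['R'].T@c['t'])
E
```

```text
8.7667 [0.44389929 0.28321498 0.27166309] [ 1.94488686e-04  7.18810909e-01  6.95205491e-01 -4.05587768e-04] [ 0.07905578 -0.17362    -0.96102832] [[ 9.99468209e-01 -3.26005247e-02  7.10273002e-04]
 [-3.14638388e-02 -9.58441954e-01  2.83547259e-01]
 [-8.56303397e-03 -2.83418819e-01 -9.58958001e-01]] [0.44631331 0.35545142 0.38908193]
```

View pics/w5.png

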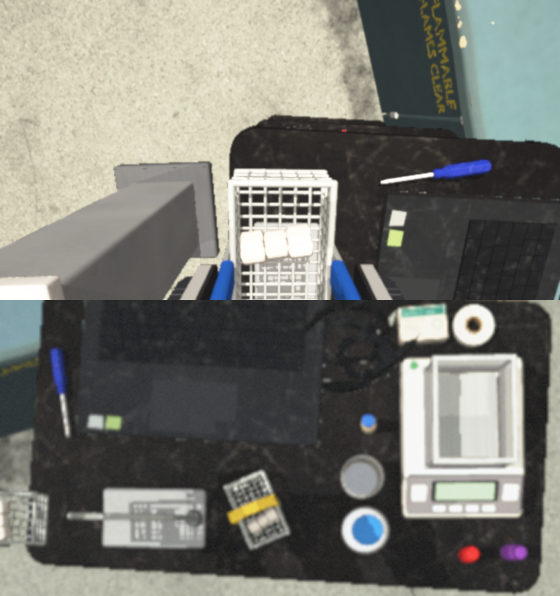

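The basket hangs level with its fitting, clear of the hook tip, which the top view shows at about (141,226). I'll go down outside the tip and then thread towards -y.

{"api": "move_arm", "payload": {
  "targets": [
    [[50,0,0,0.01,0],[50,0,0,0.03,0],[50,0,0,0.04,0],[50,0,0,0.04,0],[50,0,0,0.04,0]]
  ]
}}

```text
time: 9.28
tool_pos: [0.4446, 0.2823, 0.1748]
tool_rot: [0.0, 0.72, 0.694, 0.0]
contact_force: [0.4, 0.6, -1.4]
gripper_width: 0.67
grasp_force: 63.9
```

{"api": "move_arm", "payload": {
  "targets": [
    [[50,0,0,0.024,0],[50,0,0,0.01,0],[50,0,0,0,0],[50,0,0,0,0]]
  ]
}}

```text
time: 9.62
tool_pos: [0.4447, 0.283, 0.1559]
tool_rot: [0.0, 0.719, 0.695, 0.0]
contact_force: [-0.0, -0.5, -1.8]
gripper_width: 0.671
grasp_force: 63.9
```

{"api": "move_arm", "payload": {
  "targets": [
    [[50,-0.008,0,0,0],[50,-0.016,0,0,0],[50,-0.016,0,0,0],[50,-0.016,0,0,0],[50,-0.016,0,0,0]]
  ]
}}

```text
time: 10.03
tool_pos: [0.443, 0.239, 0.1561]
tool_rot: [0.0, 0.719, 0.695, 0.0]
contact_force: [0.5, 0.2, -1.7]
gripper_width: 0.669
grasp_force: 64.0
```

```bash
python3 - <<'E'
from h import *
import pickle
s=state();g=grab_frame('scene');t=grab_frame('top')
a=cv2.resize(g[150:270,160:320],(560,420),interpolation=cv2.INTER_CUBIC);b=t[160:280,100:260];b=cv2.resize(b,(240,180),interpolation=cv2.INTER_CUBIC)
o=np.zeros((420,800,3),np.uint8);o[:,:560]=a;o[:180,560:]=b;cv2.imwrite('pics/s6.png',o[:,:,::-1])
print(s['time'],s['tool_pos'],s['contact_force'])
E
```

```text
10.0333 [0.44299852 0.23896288 0.15606596] [ 0.50974784  0.16309322 -1.71431452]
```

View pics/s6.png

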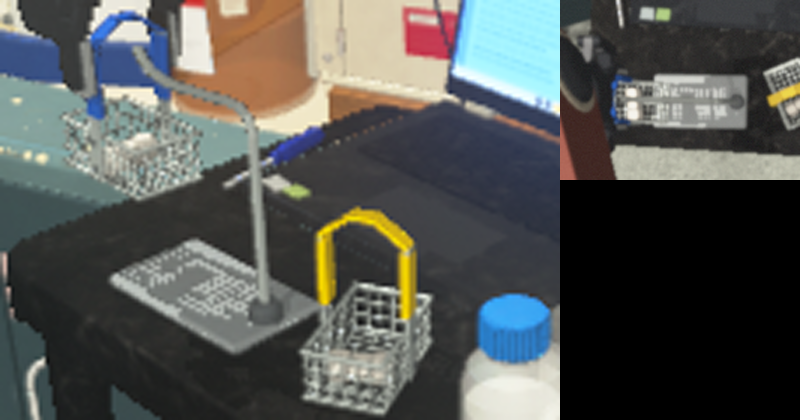

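The hook tip (138,50 in the crop) sits inside the loop, just below the blue bar, with clearance on both sides. I'll keep threading and then lower it.

{"api": "move_arm", "payload": {
  "targets": [
    [[50,-0.016,0,0,0],[50,-0.02,0,0,0],[50,-0.02,0,0,0],[50,-0.018,0,0,0],[50,-0.011,0,0,0]]
  ]
}}

```text
time: 10.55
tool_pos: [0.441, 0.1876, 0.1554]
tool_rot: [0.0, 0.719, 0.695, -0.0]
contact_force: [0.4, 0.7, -1.1]
gripper_width: 0.675
grasp_force: 64.0
```

{"api": "move_arm", "payload": {
  "targets": [
    [[50,0,0,0.01,0],[50,0,0,0.012,0],[50,0,0,0.01,0],[50,0,0,0.004,0],[50,0,0,0,0]]
  ]
}}

```text
time: 10.97
tool_pos: [0.4402, 0.1892, 0.1323]
tool_rot: [-0.001, 0.719, 0.695, -0.001]
contact_force: [-0.4, -0.2, -1.9]
gripper_width: 0.668
grasp_force: 64.1
```

{"api": "move_arm", "payload": {
  "targets": [
    [[50,0,0,0.004,0],[50,0,0,0,0],[50,0,0,0,0]]
  ]
}}

```text
time: 11.22
tool_pos: [0.4411, 0.1893, 0.1316]
tool_rot: [0.0, 0.719, 0.695, 0.0]
contact_force: [0.9, 0.7, -1.5]
gripper_width: 0.668
grasp_force: 64.1
```

{"api": "move_arm", "payload": {
  "targets": [
    [[50,0,0,0.003,0],[50,0,0,0,0],[50,0,0,0,0]]
  ]
}}

```text
time: 11.47
tool_pos: [0.4411, 0.1892, 0.1297]
tool_rot: [0.0, 0.719, 0.695, -0.0]
contact_force: [-0.4, -0.7, -1.7]
gripper_width: 0.668
grasp_force: 64.1
```

{"api": "move_arm", "payload": {
  "targets": [
    [[50,0,0,0.003,0],[50,0,0,0,0],[50,0,0,0,0]]
  ]
}}

```text
time: 11.72
tool_pos: [0.4415, 0.1892, 0.1287]
tool_rot: [0.0, 0.719, 0.695, 0.0]
contact_force: [-2.0, -0.4, 3.6]
gripper_width: 0.672
grasp_force: 64.2
```

{"api": "move_arm", "payload": {
  "targets": [
    [[50,0,0,0.002,0],[50,0,0,0,0],[50,0,0,0,0]]
  ]
}}

```text
time: 11.97
tool_pos: [0.4416, 0.1893, 0.1286]
tool_rot: [0.0, 0.719, 0.695, 0.0]
contact_force: [-5.8, -2.0, 9.9]
gripper_width: 0.669
grasp_force: 64.3
```

The bar touched the seat right where predicted. I'll ease off and release, then go straight up.

{"api": "move_arm", "payload": {
  "targets": [
    [[50,0,0,-0.002,0],[68,0,0,0,0],[72,0,0,0,0],[78,0,0,0,0],[88,0,0,0,0]]
  ]
}}

```text
time: 12.38
tool_pos: [0.4409, 0.1891, 0.1275]
tool_rot: [-0.0, 0.719, 0.695, -0.0]
contact_force: [-0.2, -0.3, 0.1]
gripper_width: 0.877
grasp_force: 0.0
```

{"api": "move_arm", "payload": {
  "targets": [
    [[100,0,0,0,0],[100,0,0,0,0],[100,0,0,-0.01,0],[100,0,0,-0.02,0],[100,0,0,-0.03,0]]
  ]
}}

```text
time: 12.8
tool_pos: [0.4401, 0.1889, 0.1635]
tool_rot: [-0.001, 0.719, 0.695, -0.001]
contact_force: [-0.3, -0.0, 0.5]
gripper_width: 1.0
grasp_force: 0.0
```

{"api": "move_arm", "payload": {
  "targets": [
    [[100,0,0,-0.04,0],[100,0,0,-0.04,0],[100,0,0,-0.04,0],[100,0,0,-0.03,0],[100,0,0,0,0]]
  ]
}}

```text
time: 13.22
tool_pos: [0.4434, 0.1898, 0.2606]
tool_rot: [0.003, 0.719, 0.695, 0.005]
contact_force: [-0.3, -0.3, 0.5]
gripper_width: 1.0
grasp_force: 0.0
```

```bash
python3 - <<'E'
from h import *
import pickle
s=state();g=grab_frame('scene');t=grab_frame('top');c=get_calibration('wrist');f=grab_frame('wrist')
a=cv2.resize(g[150:270,160:320],(400,300),interpolation=cv2.INTER_CUBIC);b=cv2.resize(t[160:280,100:260],(400,300),interpolation=cv2.INTER_CUBIC)
cv2.imwrite('pics/s7.png',np.hstack([a,b])[:,:,::-1]);cv2.imwrite('pics/w7.png',f[:,:,::-1]);cv2.imwrite('pics/top7.png',t[:,:,::-1]);pickle.dump(c,open('w7.pkl','wb'))
print(s['time'],s['tool_pos'],s['contact_force'],s['joint_pos'])
E
```

```text
13.2167 [0.44342482 0.18979156 0.26056033] [-0.33739714 -0.30344747  0.52154567] [ 2.49960234e-01 -3.09191844e-01  1.93507173e+00  2.08713086e-05
  1.50536006e+00  2.84025472e-01]
```

View pics/s7.png

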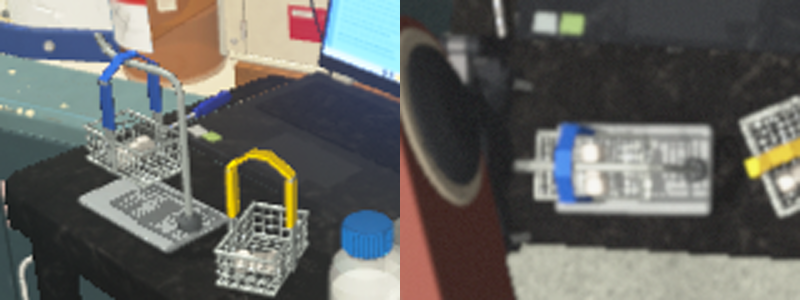

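The blue basket hangs from the seat by its bar, level, with its fitting inside, and the yellow basket is undisturbed. Next I'll go over the yellow handle, turning to its heading.

{"api": "move_arm", "payload": {
  "targets": [
    [[100,-0.03,0.001,0,0],[100,-0.05,0.002,0,0],[100,-0.05,0.002,0,0],[100,-0.05,0.002,0,0],[100,-0.05,0.002,0,0]]
  ]
}}

```text
time: 13.78
tool_pos: [0.4406, 0.0499, 0.2519]
tool_rot: [-0.001, 0.719, 0.695, -0.001]
contact_force: [0.1, 0.0, -0.2]
gripper_width: 1.001
grasp_force: 0.0
```

{"api": "move_arm", "payload": {
  "targets": [
    [[100,-0.03,0,0,0.9],[100,0,0,0,1],[100,0,0,0,1],[100,0,0,0,1],[100,0,0,0,1]]
  ]
}}

```text
time: 14.2
tool_pos: [0.4402, 0.0329, 0.2518]
tool_rot: [-0.001, 0.873, 0.487, -0.001]
contact_force: [-1.1, -0.2, -0.1]
gripper_width: 0.999
grasp_force: 0.0
```

{"api": "move_arm", "payload": {
  "targets": [
    [[100,0,0,0,1],[100,0,0,0,1],[100,0,0,0,1],[100,0,0,0.03,1],[100,0,0,0.03,1]]
  ]
}}

```text
time: 14.62
tool_pos: [0.441, 0.0331, 0.2169]
tool_rot: [-0.0, 0.97, 0.245, -0.0]
contact_force: [0.3, -0.3, -0.2]
gripper_width: 1.0
grasp_force: 0.0
```

{"api": "move_arm", "payload": {
  "targets": [
    [[100,0,0,0.03,1],[100,0,0,0.02,0.4],[100,0,0,0,0],[100,0,0,0,0]]
  ]
}}

```text
time: 14.95
tool_pos: [0.4399, 0.0332, 0.1859]
tool_rot: [-0.001, 0.984, 0.176, -0.002]
contact_force: [0.1, 0.4, 0.5]
gripper_width: 1.002
grasp_force: 0.0
```

```bash
python3 - <<'E'
from h import *
import pickle
s=state();c=get_calibration('wrist');f=grab_frame('wrist');cv2.imwrite('pics/w8.png',f[:,:,::-1]);pickle.dump(c,open('w8.pkl','wb'))
q=s['tool_rot'];print(s['time'],s['tool_pos'],q,'yaw_y',2*np.degrees(np.arctan2(q[2],q[1]))-90)
b=blob(f,'yellow',(150,100,420,420));print(b.min(0),b.max(0),b.mean(0))
p=onz(c,b,.106)[:,:2]*1000;print(cv2.minAreaRect(p.astype(np.float32)))
r=np.radians(20.3);t=(p-s['tool_pos'][:2]*1000)@np.array([[np.cos(r),-np.sin(r)],[np.sin(r),np.cos(r)]])
print('basket axes rel TCP',t.min(0),t.max(0))
# bottom edge of the bar (far-x edge): for each column the lowest row
cols=np.unique(b[:,0]);low=np.array([b[b[:,0]==x,1].max() for x in cols]);top=np.array([b[b[:,0]==x,1].min() for x in cols])
print([(int(x),int(u),int(v)) for x,u,v in zip(cols,top,low)][::6])
E
```

```text
14.95 [0.4398732  0.03317047 0.18594092] [-5.72220882e-04  9.84327071e-01  1.76339877e-01 -2.03427015e-03] yaw_y -69.68667399102856
[241. 191.] [334. 235.] [287.97818182 216.01818182]
((453.0274353027344, 37.199954986572266), (26.044692993164062, 53.74355697631836), 21.182960510253906)
basket axes rel TCP [  0.71668799 -27.77404805] [27.06135827 26.02152664]
[(241, 210, 221), (247, 195, 229), (253, 192, 231), (259, 212, 230), (265, 213, 232), (271, 215, 234), (277, 216, 234), (283, 216, 234), (289, 216, 234), (295, 215, 233), (301, 215, 233), (307, 214, 233), (313, 212, 230), (319, 195, 229), (325, 191, 229), (331, 201, 227)]
```

```bash
python3 - <<'E'
from h import *
import pickle
s=state();c=pickle.load(open('w8.pkl','rb'))
P=onz(c,[(287,225),(241,216),(334,216)],.106)[:,:2];print(P)
r=np.radians(s['tool_rot'][0]*0-69.69); ty=np.array([np.cos(r),np.sin(r)]);tx=np.array([np.cos(r+np.pi/2),np.sin(r+np.pi/2)])
d=P[0]-s['tool_pos'][:2];print('tool x,y mm',d@tx*1000,d@ty*1000,'frac',d@tx/.6,d@ty/.6)
c=pickle.load(open('w3.pkl','rb'));print('same check on blue',onz(c,[(283,242)],.171)[:,:2])
# empty pan/rim in top7 and w4/w5t
t=cv2.imread('pics/top7.png')[:,:,::-1]
E
```

```text
[[0.44650041 0.03504834]
 [0.44239551 0.06173743]
 [0.46101409 0.01163308]]
tool x,y mm 6.095763091721606 0.14136980436402083 frac 0.010159605152869344 0.0002356163406067014
same check on blue [[ 0.55357681 -0.21965145]]
```

{"api": "move_arm", "payload": {
  "targets": [
    [[100,0.008,0,0.02,0],[100,0,0,0.04,0],[100,0,0,0.04,0],[100,0,0,0.04,0],[100,0,0,0.025,0]]
  ]
}}

```text
time: 15.42
tool_pos: [0.4453, 0.0348, 0.0877]
tool_rot: [-0.0, 0.984, 0.176, -0.0]
contact_force: [-1.2, 0.0, -0.7]
gripper_width: 1.002
grasp_force: 0.0
```

{"api": "move_arm", "payload": {
  "targets": [
    [[100,0,0,0.008,0],[100,0,0,0,0],[70,0,0,0,0],[50,0,0,0,0],[50,0,0,0,0]]
  ]
}}

```text
time: 15.83
tool_pos: [0.4476, 0.0345, 0.0867]
tool_rot: [0.001, 0.984, 0.176, 0.002]
contact_force: [-0.7, 1.1, -0.9]
gripper_width: 0.667
grasp_force: 63.8
```

{"api": "move_arm", "payload": {
  "targets": [
    [[50,0,0,0,0],[50,0,0,0,0],[50,0,0,0,0],[50,0,0,0,0]]
  ]
}}

```text
time: 16.17
tool_pos: [0.4475, 0.0345, 0.0864]
tool_rot: [0.001, 0.984, 0.176, 0.002]
contact_force: [1.1, -0.4, 6.8]
gripper_width: 0.669
grasp_force: 64.5
```

Gripped, and the force shows on both pads. Lifting.

{"api": "move_arm", "payload": {
  "targets": [
    [[50,0,0,-0.006,0],[50,0,0,-0.012,0],[50,0,0,-0.02,0],[50,0,0,-0.03,0],[50,0,0,-0.035,0]]
  ]
}}

```text
time: 16.58
tool_pos: [0.4441, 0.0349, 0.1452]
tool_rot: [-0.001, 0.984, 0.176, -0.002]
contact_force: [0.8, -0.6, -2.0]
gripper_width: 0.663
grasp_force: 64.0
```

{"api": "move_arm", "payload": {
  "targets": [
    [[50,0,0,-0.035,0],[50,0,0,-0.035,0],[50,0,0,-0.035,0],[50,0,0,-0.03,0],[50,0,0,-0.02,0]]
  ]
}}

```text
time: 17.0
tool_pos: [0.4459, 0.0347, 0.2411]
tool_rot: [0.0, 0.984, 0.176, 0.001]
contact_force: [-0.2, -0.0, -2.4]
gripper_width: 0.665
grasp_force: 64.0
```

{"api": "move_arm", "payload": {
  "targets": [
    [[50,0,0,-0.008,0],[50,0,0,0,0],[50,0,0,0,0]]
  ]
}}

```text
time: 17.25
tool_pos: [0.4452, 0.0348, 0.2427]
tool_rot: [-0.0, 0.984, 0.176, -0.001]
contact_force: [-0.3, 0.0, -1.6]
gripper_width: 0.665
grasp_force: 64.0
```

```bash
python3 - <<'E'
from h import *
import pickle
s=state();q=s['tool_rot'];print(s['time'],s['tool_pos'],q,'yaw_y',2*np.degrees(np.arctan2(q[2],q[1]))-90,s['contact_force'],s['joint_pos'])
# balance from the empty-shield top picture: bright mask, rim + body lines
c=get_calibration('top');f=cv2.imread('pics/top7.png');g=cv2.cvtColor(f,cv2.COLOR_BGR2GRAY)
m=cv2.inRange(g,110,255);k=0*m;k[115:232,335:425]=255
cs,_=cv2.findContours(cv2.morphologyEx(m&k,cv2.MORPH_CLOSE,np.ones((9,9))),0,1);b=max(cs,key=cv2.contourArea)
print('body img',cv2.minAreaRect(b),b[:,0].min(0),b[:,0].max(0))
for r in (150,165,180): print(r,g[r,340:424].tolist())
for cc in (378,390,402): print(cc,g[118:232,cc].tolist())
E
```

```text
17.25 [0.44517426 0.03476058 0.2427428 ] [-2.00331796e-04  9.84434490e-01  1.75750362e-01 -7.10764480e-04] yaw_y -69.7553394778153 [-0.29011989  0.04919827 -1.64663504] [-8.90276387e-02 -3.88831199e-01  2.02498348e+00  1.33657356e-05
  1.50691723e+00  1.12843184e+00]
body img ((380.1939392089844, 170.9625701904297), (112.97521209716797, 74.9649887084961), 89.20427703857422) [342 115] [418 227]
150 [43, 48, 81, 142, 201, 237, 246, 247, 247, 247, 247, 247, 247, 247, 247, 246, 241, 208, 179, 175, 172, 182, 201, 233, 241, 228, 193, 173, 171, 173, 170, 170, 172, 172, 173, 174, 174, 171, 173, 187, 221, 231, 233, 234, 234, 234, 234, 234, 233, 233, 234, 234, 234, 234, 233, 231, 228, 223, 221, 220, 215, 189, 152, 153, 162, 164, 175, 192, 199, 199, 209, 233, 240, 234, 228, 224, 209, 143, 69, 36, 31, 36, 32, 37]
165 [41, 45, 74, 136, 197, 236, 246, 247, 247, 247, 247, 247, 247, 247, 247, 247, 246, 225, 186, 174, 175, 178, 183, 225, 239, 227, 188, 164, 165, 165, 162, 158, 158, 157, 157, 162, 164, 162, 179, 209, 222, 225, 227, 229, 228, 227, 227, 226, 225, 224, 226, 228, 227, 226, 224, 225, 226, 
[... 1536 characters left out ...]
9, 141, 131, 190, 222, 226, 227, 228, 228, 226, 227, 225, 217, 178, 162, 176, 194, 218, 228, 227, 207, 203, 229, 209, 125, 59, 43, 43, 41]
402 [38, 42, 42, 38, 38, 41, 41, 42, 45, 114, 206, 234, 233, 217, 197, 192, 173, 152, 137, 135, 155, 193, 200, 176, 148, 137, 136, 136, 138, 146, 147, 150, 152, 154, 158, 158, 158, 159, 158, 158, 157, 157, 158, 161, 161, 166, 169, 170, 170, 172, 169, 172, 172, 173, 174, 175, 181, 184, 185, 186, 184, 184, 187, 193, 197, 196, 194, 194, 192, 193, 194, 193, 201, 228, 236, 223, 180, 144, 146, 205, 243, 245, 232, 186, 168, 173, 155, 125, 109, 113, 115, 117, 123, 129, 131, 134, 143, 151, 157, 169, 177, 179, 178, 180, 180, 177, 194, 226, 203, 121, 58, 50, 49, 49]
```

```bash
python3 - <<'E'
from h import *
import pickle
ct=get_calibration('top');P=onz(ct,[(364,130),(412.3,129.2),(412.7,191.8),(364,192.2)],.116)[:,:2]*1000
print(P.round(1).tolist(),P.mean(0),'size x',P[0]-P[3],P[1]-P[2],'y',P[0]-P[1],P[3]-P[2])
g=cv2.cvtColor(cv2.imread('pics/w3.png'),cv2.COLOR_BGR2GRAY)
for r in (150,180,260): print(r,g[r,212:236].tolist(),g[r,330:362].tolist())
for q in (250,285,315): print(q,g[118:142,q].tolist(),g[268:292,q].tolist())
g=cv2.cvtColor(cv2.imread('pics/w4.png'),cv2.COLOR_BGR2GRAY)
print('w4')
for r in (135,160,200): print(r,g[r,196:224].tolist(),g[r,330:362].tolist())
for q in (250,285,315): print(q,g[110:140,q].tolist())
E
```

```text
[[607.9, -179.1], [606.3, -268.0], [490.3, -264.1], [492.3, -175.0]] [ 549.2132316  -221.53750583] size x [115.60856214  -4.10298817] [116.03228705  -3.85398001] y [ 1.60255283 88.93093473] [ 2.02627775 89.17994289]
150 [235, 235, 235, 235, 228, 217, 228, 241, 250, 251, 251, 247, 213, 197, 202, 198, 181, 166, 163, 163, 163, 164, 162, 152] [108, 109, 118, 130, 135, 137, 140, 139, 151, 175, 176, 173, 223, 242, 238, 236, 240, 243, 247, 254, 254, 254, 254, 254, 254, 254, 254, 254, 254, 254, 254, 252]
180 [234, 234, 234, 234, 234, 229, 218, 229, 243, 250, 252, 251, 241, 202, 195, 201, 197, 177, 164, 163, 163, 163, 163, 158] [125, 132, 135, 136, 137, 137, 150, 174, 179, 178, 223, 242, 237, 234, 238, 242, 246, 254, 254, 254, 254, 254, 254, 254, 254, 254, 254, 254, 254, 243, 151, 54]
260 [165, 208, 235, 241, 242, 243, 243, 239, 222, 217, 231, 245, 251, 252, 247, 213, 190, 175, 166, 166, 166, 157, 148, 157] [114, 116, 130, 147, 165, 222, 238, 236, 235, 238, 232, 195, 163, 156, 157, 161, 177, 211, 242, 252, 253, 253, 239, 151, 59, 31, 33, 36, 36, 38, 37, 36]
250 [254, 254, 249, 208, 149, 130, 
[... 1387 characters left out ...]
200, 237, 244, 245, 235, 184, 159, 186, 198, 199, 199, 194, 180, 164, 162] [152, 189, 221, 236, 243, 234, 206, 183, 182, 176, 166, 207, 243, 250, 250, 250, 244, 242, 245, 253, 254, 254, 254, 254, 254, 254, 254, 254, 254, 254, 253, 231]
250 [252, 254, 254, 254, 254, 253, 227, 156, 128, 124, 124, 134, 170, 216, 234, 241, 244, 248, 250, 250, 251, 251, 238, 211, 188, 201, 216, 219, 219, 219]
285 [231, 253, 254, 254, 254, 254, 253, 228, 158, 129, 125, 127, 142, 182, 222, 237, 245, 249, 250, 250, 248, 236, 220, 212, 207, 199, 215, 224, 226, 226]
315 [172, 248, 254, 254, 254, 254, 254, 253, 225, 180, 173, 147, 130, 151, 205, 232, 240, 246, 248, 245, 245, 244, 233, 218, 209, 195, 165, 150, 148, 148]
```

```bash
python3 - <<'E'
from h import *
import pickle
c=pickle.load(open('w3.pkl','rb'))
P=onz(c,[(223.2,135.8),(343,136),(333.5,279.8),(227.5,278.7)],.116)[:,:2]*1000
print(P.round(1).tolist(),P.mean(0),'x',P[3]-P[0],P[2]-P[1],'y',P[1]-P[0],P[2]-P[3])
c=pickle.load(open('w4.pkl','rb'))
L=onz(c,[(212.2,135),(213,160),(214.2,200)],.116)[:,:2]*1000;R=onz(c,[(345.7,135),(343.7,160),(340.8,200)],.116)[:,:2]*1000;F=onz(c,[(250,132),(285,131.5),(315,132.5)],.116)[:,:2]*1000
print('w4',L.round(1).tolist(),R.round(1).tolist(),((L+R)/2).round(1).tolist(),F.round(1).tolist())
E
```

```text
[[495.0, -261.8], [495.3, -177.7], [606.6, -180.4], [605.5, -264.1]] [ 550.57275784 -221.02713656] x [110.53688233  -2.27755802] [111.3160507   -2.69076622] y [ 0.30566751 84.11961964] [ 1.08483588 83.70641145]
w4 [[496.7, -261.6], [512.4, -262.0], [538.7, -262.7]] [[496.6, -177.9], [512.2, -178.4], [538.6, -179.1]] [[496.6, -219.8], [512.3, -220.2], [538.7, -220.9]] [[494.8, -237.9], [494.5, -216.0], [495.1, -197.2]]
```

The four estimates of the shield agree to about 1.5 mm: centre (0.550, -0.2212), yaw about -1.4°. I'll turn and carry the basket over the glassware, with its base at about 156 mm.

{"api": "move_arm", "payload": {
  "targets": [
    [[50,0,0,0,0.6],[50,0,0,0,0.9],[50,0,0,0,0.9],[50,0,0,0,0.8],[50,0,0,0,0.4]]
  ]
}}

```text
time: 17.67
tool_pos: [0.4447, 0.0348, 0.2415]
tool_rot: [-0.0, 1.0, -0.014, -0.002]
contact_force: [0.5, -0.8, -0.7]
gripper_width: 0.664
grasp_force: 64.0
```

{"api": "move_arm", "payload": {
  "targets": [
    [[50,0.0067,0.016,0,0],[50,0.0132,0.03,0,0],[50,0.0132,0.03,0,0],[50,0.0132,0.03,0,0],[50,0.0132,0.03,0,0]]
  ]
}}

```text
time: 18.08
tool_pos: [0.4792, -0.0491, 0.2422]
tool_rot: [-0.0, 1.0, -0.011, -0.001]
contact_force: [0.9, -0.5, -1.1]
gripper_width: 0.667
grasp_force: 64.1
```

{"api": "move_arm", "payload": {
  "targets": [
    [[50,0.0132,0.03,0,0],[50,0.0132,0.03,0,0],[50,0.0132,0.03,0,0],[50,0.0132,0.03,0,0],[50,0.0132,0.03,0,0]]
  ]
}}

```text
time: 18.5
tool_pos: [0.5166, -0.1402, 0.242]
tool_rot: [-0.0, 1.0, -0.011, -0.001]
contact_force: [0.2, 0.3, -2.2]
gripper_width: 0.664
grasp_force: 64.1
```

{"api": "move_arm", "payload": {
  "targets": [
    [[50,0.0132,0.03,0,0],[50,0.0132,0.03,0,0],[50,0.0132,0.03,0,0],[50,0.0132,0.03,0,0],[50,0.0067,0.016,0,0]]
  ]
}}

```text
time: 18.92
tool_pos: [0.5504, -0.2234, 0.2419]
tool_rot: [-0.0, 1.0, -0.012, -0.001]
contact_force: [-0.9, -0.7, -1.3]
gripper_width: 0.665
grasp_force: 64.1
```

{"api": "move_arm", "payload": {
  "targets": [
    [[50,0,0,0,0],[50,0,0,0,0],[50,0,0,0,0],[50,0,0,0,0],[50,0,0,0,0]]
  ]
}}

```text
time: 19.33
tool_pos: [0.5505, -0.2202, 0.2437]
tool_rot: [-0.0, 1.0, -0.011, -0.0]
contact_force: [-0.1, -1.2, -1.4]
gripper_width: 0.666
grasp_force: 64.1
```

```bash
python3 - <<'E'
from h import *
import pickle
s=state();c=get_calibration('wrist');f=grab_frame('wrist');cv2.imwrite('pics/w9.png',f[:,:,::-1]);pickle.dump((c,s),open('w9.pkl','wb'))
g=grab_frame('scene');cv2.imwrite('pics/s9.png',g[:,:,::-1])
q=s['tool_rot'];T=s['tool_pos'];print(s['time'],T,q,'yaw_y',2*np.degrees(np.arctan2(q[2],q[1]))-90,s['contact_force'])
for C in (c,pickle.load(open('w8.pkl','rb'))): pass
hsv=cv2.cvtColor(f,cv2.COLOR_RGB2HSV);m=cv2.inRange(hsv,(18,120,60),(36,255,255));ys,xs=np.nonzero(m);print('yellow px',len(xs),xs.min(),xs.max(),ys.min(),ys.max())
r=np.radians(-91.4);tx=np.array([-np.sin(r),np.cos(r),0]);ty=np.array([np.cos(r),np.sin(r),0]);z=np.array([0,0,1.])
ox=np.array([T+tx*a+ty*b+z*h for a,b,h in ((0,0,.0196),(-.007,0,.0196),(.007,0,.0196),(.042,-.026,-.0524),(.042,.026,-.0524),(.042,-.026,-.0864),(.042,.026,-.0864),(0,-.029,-.0424),(0,.029,-.0424))])
print(proj(c,ox).round(1).tolist())
for x in (275,285,295,305): 
    yy=ys[xs==x]; print(x,yy.min() if len(yy) else None,yy.max() if len(yy) else None)
gr=cv2.cvtColor(f,cv2.COLOR_RGB2GRAY);
E
```

```text
19.3333 [ 0.55045282 -0.22019187  0.24373003] [-6.15139484e-05  9.99936887e-01 -1.12347166e-02 -1.66299926e-05] yaw_y -91.28743077268312 [-0.11977444 -1.22679916 -1.38378294]
yellow px 7696 174 366 184 361
[[286.3, 343.6], [286.2, 362.1], [286.3, 324.4], [231.9, 173.4], [340.7, 173.7], [240.5, 163.0], [331.9, 163.2], [226.2, 262.9], [345.9, 263.2]]
275 327 361
285 326 360
295 327 360
305 326 360
```

```bash
python3 - <<'E'
from h import *
import pickle
c,s=pickle.load(open('w9.pkl','rb'));f=cv2.imread('pics/w9.png');g=cv2.cvtColor(f,cv2.COLOR_BGR2GRAY)
print('rows150-215',g[150:215,245:330].mean(1).round().astype(int).tolist())
print('cols row 190-235 mean, 215-360',np.median(g[190:240,215:360],0).astype(int).tolist())
T=s['tool_pos'];tx=np.array([.9997,-.0244,0]);ty=np.array([-.0244,-.9997,0]);z=np.array([0,0,1.])
for p in (-3,0,3):
    a=np.radians(p);cc,ss=np.cos(a),np.sin(a)
    pts=[(.042,-.0524),(.042,-.0864),(-.042,-.0524)]
    print(p,[proj(c,T+tx*(x*cc-h*ss)+z*(x*ss+h*cc))[0].round(1).tolist() for x,h in [(0,.0196)]+pts])
print([proj(c,T+tx*x+ty*y+z*-.0524)[0].round(1).tolist() for x,y in((.03,.026),(.03,-.026),(.02,.026),(.02,-.026))])
hsv=cv2.cvtColor(f,cv2.COLOR_BGR2HSV);m=cv2.inRange(hsv,(18,120,60),(36,255,255))
for lab in cv2.connectedComponentsWithStats(m)[2]: 
    if lab[4]>50: print(lab)
E
```

```text
rows150-215 [195, 195, 194, 194, 194, 194, 194, 194, 194, 194, 194, 193, 193, 193, 189, 175, 175, 191, 190, 168, 161, 151, 143, 143, 142, 157, 184, 207, 218, 217, 207, 193, 192, 193, 195, 193, 186, 184, 193, 187, 186, 189, 192, 193, 194, 194, 192, 188, 179, 178, 193, 195, 186, 179, 178, 179, 180, 180, 180, 178, 171, 171, 178, 177, 176]
cols row 190-235 mean, 215-360 [253, 253, 253, 253, 253, 253, 251, 242, 238, 238, 244, 244, 244, 231, 173, 163, 167, 178, 213, 227, 226, 213, 184, 149, 137, 141, 162, 160, 159, 153, 137, 129, 131, 134, 135, 134, 132, 132, 133, 134, 155, 181, 148, 133, 129, 130, 132, 135, 135, 133, 132, 131, 133, 136, 154, 197, 166, 144, 134, 134, 134, 136, 146, 154, 188, 200, 205, 208, 204, 221, 213, 187, 196, 208, 211, 210, 209, 206, 206, 207, 207, 206, 201, 199, 216, 184, 172, 198, 207, 208, 209, 209, 208, 208, 209, 210, 201, 197, 207, 197, 170, 194, 205, 206, 208, 208, 206, 204, 192, 177, 172, 156, 156, 176, 158, 169, 191, 213, 223, 218, 203, 180, 148, 145, 149, 150, 159, 178, 183, 184, 180, 187, 226, 236, 235, 224, 179, 171, 200, 211, 221, 221, 221, 221, 221]
-3 [[286.3, 340.8], [286.3, 178.5], [286.1, 170.5], [285.8, 333.3]]
0 [[286.3, 343.6], [286.3, 173.5], [286.2, 163.1], [285.8, 326.5]]
3 [[286.3, 346.3], [286.3, 168.7], [286.2, 155.7], [285.8, 319.8]]
[[339.5, 198.0], [232.9, 197.8], [338.6, 217.7], [233.6, 217.4]]
[     0      0    560    420 227504]
[ 205  253  162  109 7677]
```

```bash
python3 - <<'E'
from h import *
import pickle
c,s=pickle.load(open('w9.pkl','rb'));g=cv2.cvtColor(cv2.imread('pics/w9.png'),cv2.COLOR_BGR2GRAY)
C=np.array([.550,-.2212,.116]);r=np.radians(-1.4);X=np.array([np.cos(r),np.sin(r),0]);Y=np.array([-np.sin(r),np.cos(r),0])
print('pred inner',proj(c,[C+X*x+Y*y for x,y in((.056,.042),(.056,-.042),(.02,.042),(.02,-.042),(.056,0))]).round(1).tolist())
for r in (140,180,200,215): print(r,216,g[r,216:236].tolist(),336,g[r,336:360].tolist())
for q in (260,285,310): print(q,100,g[100:150,q].tolist())
E
```

```text
pred inner [[224.9, 133.6], [350.4, 134.0], [227.2, 186.4], [347.7, 186.7], [287.7, 133.8]]
140 216 [253, 251, 240, 229, 231, 241, 245, 245, 237, 197, 157, 161, 168, 161, 135, 127, 127, 127, 125, 126] 336 [109, 127, 145, 150, 150, 150, 148, 149, 152, 168, 181, 184, 183, 183, 217, 241, 246, 246, 242, 226, 207, 188, 212, 220]
180 216 [253, 253, 253, 251, 241, 236, 238, 244, 245, 244, 234, 192, 156, 158, 168, 213, 232, 230, 224, 223] 336 [187, 156, 135, 142, 149, 149, 153, 169, 182, 185, 184, 184, 218, 242, 247, 246, 240, 225, 206, 199, 215, 221, 222, 222]
200 216 [253, 253, 253, 253, 250, 240, 235, 238, 245, 247, 245, 236, 191, 160, 161, 169, 210, 229, 229, 217] 336 [186, 158, 145, 148, 149, 150, 164, 179, 184, 183, 185, 217, 240, 245, 244, 237, 218, 192, 193, 214, 221, 222, 222, 221]
215 216 [253, 253, 253, 253, 253, 251, 242, 235, 238, 244, 244, 244, 232, 172, 160, 164, 170, 212, 228, 227] 336 [180, 148, 146, 149, 149, 159, 177, 185, 184, 175, 187, 226, 236, 235, 222, 177, 156, 178, 211, 220, 221, 222, 222, 221]
260 100 [26, 26, 27, 25, 30, 65, 134, 203, 237, 246, 249, 251, 252, 252, 253, 253, 253, 253, 250, 234, 176, 147, 148, 123, 105, 122, 169, 203, 216, 224, 235, 240, 241, 230, 212, 198, 187, 158, 150, 152, 153, 153, 153, 152, 152, 152, 152, 152, 152, 151]
285 100 [25, 26, 25, 26, 31, 64, 133, 202, 236, 246, 249, 251, 252, 252, 253, 252, 253, 252, 250, 234, 174, 147, 147, 123, 105, 122, 168, 202, 218, 231, 236, 233, 233, 225, 209, 199, 195, 198, 218, 227, 227, 227, 226, 226, 227, 227, 226, 226, 225, 226]
310 100 [27, 28, 29, 32, 33, 64, 132, 201, 236, 245, 249, 251, 251, 252, 252, 252, 252, 252, 250, 233, 174, 146, 152, 156, 149, 139, 172, 213, 228, 239, 243, 242, 244, 246, 251, 252, 250, 231, 224, 228, 229, 229, 228, 228, 228, 228, 228, 228, 228, 228]
```

The reversed camera confirms the shield to within half a pixel, and the basket is level in the hand. I'll correct 1.5 mm in y and lower slowly.

{"api": "move_arm", "payload": {
  "targets": [
    [[50,0,0.0025,0.006,0],[50,0,0,0.012,0],[50,0,0,0.015,0],[50,0,0,0.01,0],[50,0,0,0.005,0]]
  ]
}}

```text
time: 19.85
tool_pos: [0.5498, -0.2221, 0.2125]
tool_rot: [-0.001, 1.0, -0.012, -0.001]
contact_force: [-0.2, 0.3, -1.7]
gripper_width: 0.666
grasp_force: 64.1
```

{"api": "move_arm", "payload": {
  "targets": [
    [[50,0,0,0,0],[50,0,0,0,0],[50,0,0,0,0]]
  ]
}}

```text
time: 20.1
tool_pos: [0.5508, -0.2227, 0.2152]
tool_rot: [0.0, 1.0, -0.012, 0.0]
contact_force: [0.3, -0.6, -1.0]
gripper_width: 0.662
grasp_force: 64.1
```

{"api": "move_arm", "payload": {
  "targets": [
    [[50,0,-0.001,0.006,0],[50,0,0,0.01,0],[50,0,0,0.012,0],[50,0,0,0.012,0],[50,0,0,0.012,0]]
  ]
}}

```text
time: 20.52
tool_pos: [0.5503, -0.2218, 0.1825]
tool_rot: [-0.0, 1.0, -0.012, -0.0]
contact_force: [-0.4, -0.6, -1.7]
gripper_width: 0.659
grasp_force: 64.1
```

{"api": "move_arm", "payload": {
  "targets": [
    [[50,0,0,0.01,0],[50,0,0,0.008,0],[50,0,0,0.006,0],[50,0,0,0.004,0],[50,0,0,0.003,0]]
  ]
}}

```text
time: 20.93
tool_pos: [0.5506, -0.2219, 0.1648]
tool_rot: [-0.0, 1.0, -0.012, -0.0]
contact_force: [0.2, -0.3, -0.9]
gripper_width: 0.662
grasp_force: 64.1
```

{"api": "move_arm", "payload": {
  "targets": [
    [[50,0,0,0,0],[50,0,0,0,0],[50,0,0,0,0],[50,0,0,0,0],[50,0,0,0,0]]
  ]
}}

```text
time: 21.35
tool_pos: [0.5508, -0.222, 0.1655]
tool_rot: [0.0, 1.0, -0.012, 0.0]
contact_force: [0.3, 0.8, -1.3]
gripper_width: 0.662
grasp_force: 64.1
```

```bash
python3 - <<'E'
from h import *
s=state();c=get_calibration('wrist');f=grab_frame('wrist');cv2.imwrite('pics/w10.png',f[:,:,::-1]);q=s['tool_rot'];T=s['tool_pos']
print(s['time'],T,q,2*np.degrees(np.arctan2(q[2],q[1]))-90,s['contact_force'])
C=np.array([.550,-.2212,.116]);r=np.radians(-1.4);X=np.array([np.cos(r),np.sin(r),0]);Y=np.array([-np.sin(r),np.cos(r),0])
print('shield inner',proj(c,[C+X*x+Y*y for x,y in((.056,.042),(.056,-.042),(.02,.042),(.02,-.042))]).round(1).tolist())
B=np.array([T[0],T[1],T[2]-.0524]);print('basket rim',proj(c,[B+X*x+Y*y for x,y in((.042,.026),(.042,-.026),(.02,.026),(.02,-.026))]).round(1).tolist())
g=cv2.cvtColor(f,cv2.COLOR_RGB2GRAY)
for r in (190,200): print(r,np.median(g[r-6:r+6,215:360],0).astype(int).tolist())
print('rows130-200',g[130:200,250:325].mean(1).astype(int).tolist())
E
```

```text
21.35 [ 0.55078202 -0.22202886  0.1654867 ] [ 1.63800166e-04  9.99930074e-01 -1.18214018e-02  2.71905119e-04] -91.35466447789328 [ 0.33633575  0.81048506 -1.30635087]
shield inner [[193.1, 146.1], [375.8, 146.3], [198.4, 220.8], [370.4, 221.0]]
basket rim [[231.8, 173.5], [340.5, 173.6], [233.6, 217.5], [338.6, 217.6]]
190 [114, 113, 112, 112, 110, 103, 85, 79, 108, 159, 174, 167, 136, 118, 117, 136, 181, 210, 219, 207, 183, 153, 121, 110, 118, 140, 120, 127, 127, 118, 116, 118, 118, 121, 122, 123, 123, 124, 124, 143, 169, 146, 134, 134, 134, 135, 134, 133, 126, 122, 122, 125, 125, 145, 193, 186, 141, 124, 131, 137, 165, 171, 156, 154, 153, 157, 174, 164, 164, 203, 186, 138, 123, 124, 138, 168, 180, 180, 171, 141, 124, 121, 132, 172, 200, 162, 141, 169, 182, 183, 183, 184, 183, 180, 177, 177, 179, 182, 191, 183, 148, 141, 169, 178, 179, 179, 180, 181, 181, 173, 179, 200, 196, 177, 182, 164, 164, 184, 204, 202, 185, 165, 144, 121, 118, 121, 122, 132, 163, 174, 168, 136, 91, 91, 120, 133, 135, 135, 135, 135, 135, 134, 133, 138, 152]
200 [114, 114, 114, 112, 112, 107, 98, 81, 88, 137, 1
[... 335 characters left out ...]
82, 175, 144, 125, 122, 130, 166, 199, 174, 138, 160, 175, 178, 179, 180, 180, 176, 173, 173, 174, 178, 188, 180, 143, 138, 168, 173, 173, 172, 172, 173, 174, 171, 179, 199, 181, 182, 184, 159, 169, 194, 210, 202, 185, 168, 138, 120, 118, 121, 123, 138, 166, 174, 162, 111, 83, 104, 126, 134, 135, 135, 135, 135, 135, 135, 134, 143, 161]
rows130-200 [109, 106, 103, 101, 107, 142, 176, 196, 205, 219, 230, 234, 235, 234, 232, 227, 213, 173, 157, 170, 178, 180, 180, 180, 180, 178, 177, 174, 172, 172, 173, 168, 148, 134, 130, 124, 125, 134, 137, 126, 120, 124, 118, 111, 118, 139, 165, 187, 199, 199, 187, 168, 154, 154, 159, 156, 150, 160, 173, 166, 159, 157, 158, 156, 143, 134, 138, 151, 153, 158]
```

{"api": "move_arm", "payload": {
  "targets": [
    [[50,0,0,0.002,0],[50,0,0,0.002,0],[50,0,0,0.001,0],[50,0,0,0,0],[50,0,0,0,0]]
  ]
}}

```text
time: 21.82
tool_pos: [0.5505, -0.2219, 0.1619]
tool_rot: [-0.0, 1.0, -0.012, -0.0]
contact_force: [0.2, 0.9, -1.1]
gripper_width: 0.667
grasp_force: 64.1
```

{"api": "move_arm", "payload": {
  "targets": [
    [[50,0,0,0,0],[50,0,0,0,0],[50,0,0,0,0],[50,0,0,0,0]]
  ]
}}

```text
time: 22.15
tool_pos: [0.5507, -0.2219, 0.1622]
tool_rot: [0.0, 1.0, -0.012, 0.0]
contact_force: [-0.9, 0.0, -1.0]
gripper_width: 0.662
grasp_force: 64.1
```

```bash
python3 - <<'E'
from h import *
s=state();print(s['time'],s['tool_pos'],s['contact_force'],s['grasp_force'])
g=grab_frame('scene');o=cv2.imread('pics/scene0.png')[:,:,::-1].copy();o9=cv2.imread('pics/s9.png')[:,:,::-1].copy()
for n,b in(('cap',(290,225,325,255)),('vialcap',(340,230,360,250)),('hang',(180,155,238,205))):
    for f in (o,o9,g):
        try: q=blob(f,'blue',b);print(n,len(q),q.mean(0).round(1))
        except ValueError: print(n,None)
E
```

```text
22.15 [ 0.55065033 -0.22192997  0.16215512] [-0.92796213  0.01455965 -1.00837042] 64.106628857553
cap 60 [306.8 243.1]
cap 62 [306.  243.3]
cap 62 [306.  243.3]
vialcap 23 [350.3 239.6]
vialcap 23 [349.8 239.3]
vialcap 23 [349.8 239.3]
hang 35 [186.6 172.1]
hang 40 [202.2 192.1]
hang 40 [202.2 192.1]
```

The glassware is where it was, the blue basket hangs still, and the yellow one is held centred about 1 cm above the pan. Handing in.

```bash
python3 -c "
from plant import job
print(job.job_done())"
```

```text
the job is handed in; nothing more can be done
None
```

The job is handed in at about 22 s: the blue-handled basket hangs on the hook with its fitting, and the yellow-handled one, with its fitting, is held level and centred about 1 cm above the empty pan; bottle cap and vial checked unmoved, the beaker not re-measured at the end.

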